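# Clamp the fixture stop with a T-bolt

### The job

Clamp the welding stop down where it stands: take the T-bolt from its stand, lower its head through the stop's slot into the T-slot of the rail, turn it clockwise until the head is caught square under the slot's lips, and keep turning the clamp nut until it is hand-tight. Aim at about 30 N of clamping force (over 70 N would damage it), do not shift the stop along the rail, and leave the hammer, brush and steel channel alone.

Things in the scene. Friction and masses are not known exactly. Their poses are not given: they have to be found in the camera images.
- rail_top (a point): Fixed steel T-slot rail, 300 x 96 x 30 mm. Point: middle of its upper face, 30 mm above the table; x runs along the slot, z up. Slot: open throat 22 mm wide between lips; below them a channel 40 mm wide, its floor 6 mm above the table. The lips are 7 to 10 mm thick: worn underneath by an amount that cannot be seen, so the channel is 14 to 17 mm high.
- rail: The same rail; origin at the middle of its underside, x along the slot.
- stop: Steel stop on the rail, sliding along it with about 8 N friction: foot plate 134 x 84 x 8 mm with a through-slot 50 mm long (along the rail) and 24 mm wide, in line with the rail's throat; at its +x end, 76 mm from the slot's centre, an upright fence 12 mm thick rises 24 mm above the plate. Origin on the plate's underside at the slot's centre; axes as the rail's.
- stop_slot (a point): Centre of the stop's through-slot at the plate's upper face, 38 mm above the table; x along the slot.
- stand_pocket (a point): Fixed grey bolt stand, block 80 x 60 x 30 mm with a pocket 42 x 23 mm, 24 mm deep, in which the T-bolt stands upright, head down. Point at the centre of the pocket's floor, 6 mm above the table, x along the pocket.
- bolt_head (a point): Centre of the T-bolt's flat head, 4 mm above its underside. Head 38 mm long (x) x 19 wide (y) x 8 thick, over it a neck 19 mm wide, 10 high. Both have two opposite corners cut away: in the slot the bolt turns clockwise only (seen from above), from along the slot to square across it, where the other corners stop it, up to 15 degrees past square. Half a turn gives the same head.
- bolt: The T-bolt with its nut, about 0.3 kg, dark steel; origin at the centre of the head's underside, x along the head, z up the 16 mm shank. At the start the nut sits so high that with its flange on the stop the head hangs 1.8 to 6 mm below the lips.
- nut_grip (a point): Grip point of the clamp nut, on the bolt's axis, 35 mm above the nut's underside. Its grip is a square block 24 x 24 mm (x, y), reaching from 14 to 46 mm above the underside; below it a hub 22 mm in diameter, and at the bottom a flange 38 mm in diameter, 5 mm thick, too wide for the stop's slot: it comes to rest on the stop's plate.
- nut: The clamp nut; origin at the centre of its underside, axes square to the block's faces. Quick thread, 15 mm a turn; clockwise from above draws the head up. Thread friction 0.1 N m, so nut and bolt turn together until the head is stopped at square; then the nut turns on the bolt. Once the head meets the lips the moment climbs: when paused, about 0.2 N m at 30 N of clamping force, 0.4 at 70 N; the force grows by 100 to 200 N per radian. It stays tight when let go.
- hammer: Bystander: hammer with wooden handle lying on the table.
- brush: Bystander: hand brush lying on the table.
- channel: Bystander: offcut of steel channel, 110 x 70 x 40 mm.
Things that resemble listed ones, but are neither listed nor needed, are in the scene too. Leave any orange look-alike of the bolt alone.

How it is judged:
By the outcome, as a careful person would: the job done as asked, in the order asked, and still so for the second after the job is handed in, with the robot touching nothing.
It also fails if it takes over 72 s, if anything falls off the work surface, if the arm or the gripper's body presses on something with over 40 N, if the wrist force passes 120 N, or if a joint passes its speed limit or range.

### The arm

A 7-joint arm with a two-finger parallel gripper is mounted at the origin on the work surface. World frame = base frame: x ahead of the robot, y to its left, z up, the work surface at z = 0. Lengths are in m, angles in rad, forces in N, time in s.
With the tool pointing down it reaches from about 0.4 to 0.85 m from the base axis. Payload 4.5 kg.
Tool frame: the origin (TCP) lies midway between the tips of the shut fingers; the grasp point (between the pads) lies 19 mm behind it; z points along the fingers, y is the direction in which the jaws open and shut (so a half turn about z gives the same grasp; the last joint's range is limited). The gripper opens to 88 mm and grips with 3 to 60 N. Pads are 18 mm wide; open, the fingers measure 123 mm over their backs; the gripper's body (75 mm by 187 mm) begins 45 mm behind the grasp point.
Start: joints at [-1.296, 0.689, -0.195, 1.565, 0.157, 0.902, -0.215], TCP at [0.149, 0.607, 0.239] pointing down, gripper open.
Joint ranges: [-3.01, 3.01], [-0.46, 2.08], [-1.47, 1.51], [0.13, 2.56], [-1, 4.14], [0.04, 2.09], [-2.66, 2.66]. Speed limits (rad/s): [2.57, 2.57, 3.14, 3.14, 3.14, 3.14, 3.14].

### API

Orientations are given as a unit quaternion [x, y, z, w].
In Python, from plant import r gives the robot as it stands. The module is installed in compiled form; this text tells all that it offers.
- The arm moves only by the tool carry_out, never from a script. Its argument "commands" is a list of rows, each a list of 6 numbers: the shift along the tool's x, y, z in m, then the turn, a rotation vector about the tool's x, y, z in degrees. In form: [[dx, dy, dz, wx, wy, wz], ...]. A call has 1 to 12 rows; each row is the pose to reach, as a shift and turn from the pose commanded when the call began, along the tool's axes at that moment; what a row does not reach only later rows make up. A row lasts 1/10 s, in which the tool goes at most 50 mm and 8.59 degrees, less where a joint would pass 70% of its speed; a pose out of reach is approached as far as the arm can. A call with a gripper value outside its range is refused whole. "fingers" is the closure in counts, from 0 (fully open) to 255 (shut), set as the call begins (left out, the last holds). The fingers move at their own pace and stop on an object; "grip_force" is the grip in N (left out, the last holds). Time passes only in rows, so rows that repeat a pose let the fingers close. It gives the time, the measured TCP pose, the force and the opening at its end, in the units of the state.
- r.get_state(): the state, without advancing time (a new reading comes with each control period).
- r.snapshot(name): name is "side" or "top"; returns a dict with "img" (420x560x3 uint8, blue, green, red), "intrinsics" (3x3 intrinsics, pixels), "extrinsics" (4x4, takes a point from camera to world coordinates). Camera axes: x right, y down, z forward; pixel columns grow to the right and rows downward; lengths in m; the calibration is good to about 2 mm. A picture is of the moment at which its call begins. There is no depth.
- r.finish_job(): hands the job in, once; it reports no verdict.
Trained networks look in a picture, given as the dict that the camera call returned (one of the last four; its "shot" number tells which), for a name from the list of things; names that differ only in an ending like _2 or _b are one class to them, and where a whole thing is asked for, a point or a joint stands for the part that bears it (a point fixed in the world has none). Each returns a list of dicts, best first, with "p" (0 to 1); they miss things now and then, are a little off and sometimes report something else, mostly with a low value. They report only what shows in the picture. A call takes as long as a camera call. They do not tell look-alikes from the thing itself.
- r.spot_in(picture, label): "xyz" ([x, y, z] in m, in world coordinates, good to about 4 mm: the middle of the surface that is visible of it).
- r.spot_point(picture, label): "xyz" ([x, y, z] in m, in world coordinates, good to about 4 mm: a listed point, or the origin of a listed thing).
The state is a dict: "clock": time; "q": joint angles; "qd": joint speeds; "joint_torque": joint torques, N m; "tool_pos": TCP position; "eef_rot": TCP orientation; "contact_force": force on the tool from outside, world axes, zero at the start; "moment": the same for the moment, N m; "opening": opening from 0.0 (shut) to 1.0 (fully open).
Only numpy, scipy, OpenCV 4.12 (cv2) and the standard library are available. Lean on these libraries where they do the work, as an engineer would, in place of code of your own. Each camera call takes 0.05 s, during which the arm holds its last target.

## Working session

There is one attempt and no reset: what is moved stays moved. The work goes in short steps, Python scripts to look and compute and a tool call to move; the robot and the scene stay as the last step left them, time stands still between calls to the robot, and variables do not carry over. Pictures are saved under pics/ and viewed, and the job is handed in when it is done.

Besides the shell and the picture viewer there is one more tool, called after "Call:" by a JSON object that holds its "name" and its "arguments". carry_out: Moves the arm, as the interface text tells. Its arguments: {"type":"object","properties":{"commands":{"type":"array","items":{"type":"array","items":{"type":"number"}}},"fingers":{"type":"number"},"grip_force":{"type":"number"}},"required":["commands"]}

```bash
mkdir -p pics
cat > look.py <<'E'
from plant import r
import cv2,sys
def snap(n,f):
    p=r.snapshot(n); cv2.imwrite('pics/'+f,p['img']); return p
E
python3 - <<'E'
from look import *
import numpy as np
np.set_printoptions(precision=4,suppress=True)
s=r.get_state();print(s)
for n in('top','side'):
    p=snap(n,n+'1.png');print(n,p['intrinsics'],p['extrinsics'])
    for l in['rail_top','stop_slot','stand_pocket','bolt_head','nut_grip','bolt','nut','stop']:
        print(l,[(np.round(d['xyz'],4).tolist(),round(d['p'],2)) for d in r.spot_point(p,l)][:4])
E
```

```text
{'clock': 0.0, 'q': array([-1.2962,  0.69  , -0.1945,  1.5664,  0.1573,  0.9025, -0.2151]), 'qd': array([-0.0006, -0.0004,  0.0001, -0.0009, -0.0001,  0.001 , -0.0006]), 'joint_torque': array([ -0.0005, -52.7564,  -1.2667, -15.3428,  -0.0526,   0.0066,
         0.0002]), 'tool_pos': array([0.149 , 0.6063, 0.2379]), 'eef_rot': array([ 0.1201,  0.9928, -0.0009, -0.    ]), 'contact_force': array([ 0.4198,  0.0677, -0.5771]), 'moment': array([ 0.0251, -0.0061,  0.0201]), 'opening': 1.0007819886081897}
top [[520.5213   0.     283.2849]
 [  0.     520.5213 217.8817]
 [  0.       0.       1.    ]] [[-0.0107 -0.9984  0.0554  0.4868]
 [-0.9999  0.011   0.006   0.0723]
 [-0.0066 -0.0554 -0.9984  1.0983]
 [ 0.      0.      0.      1.    ]]
rail_top [([0.505, -0.1687, 0.0342], 0.88)]
stop_slot [([0.486, -0.1696, 0.0345], 0.91)]
stand_pocket [([0.5118, 0.1924, 0.0064], 0.92)]
bolt_head [([0.4816, 0.3043, 0.0034], 0.84), ([0.4083, 0.2269, 0.0035], 0.7), ([0.506, 0.1928, 0.0087], 0.6), ([0.6359, 0.1626, 0.0048], 0.52)]
nut_grip [([0.5064, 0.1919, 0.0668], 0.76), ([0.4823, 0.3033, 0.0659], 0.75), ([
[... 670 characters left out ...]
p_slot [([0.4865, -0.17, 0.0377], 0.81)]
stand_pocket [([0.5153, 0.1942, 0.0076], 0.82)]
bolt_head [([0.4081, 0.2272, 0.0033], 0.95), ([0.4841, 0.2972, 0.0008], 0.93), ([0.5068, 0.1902, 0.0087], 0.72), ([0.636, 0.1619, -0.0015], 0.68)]
nut_grip [([0.4839, 0.2991, 0.0618], 0.98), ([0.5078, 0.1887, 0.0667], 0.84), ([0.4093, 0.2244, 0.071], 0.73), ([0.6343, 0.1614, 0.0672], 0.71)]
bolt [([0.5078, 0.1903, 0.0073], 0.91), ([0.4833, 0.2978, 0.0044], 0.74), ([0.4074, 0.2293, 0.0049], 0.74), ([0.6356, 0.159, 0.0014], 0.58)]
nut [([0.4107, 0.2243, 0.0286], 0.81), ([0.6363, 0.1644, 0.0294], 0.75), ([0.5136, 0.1912, 0.0337], 0.69), ([0.4866, 0.2955, 0.032], 0.6)]
stop [([0.4858, -0.1718, 0.0275], 0.7)]
```

View pics/top1.png

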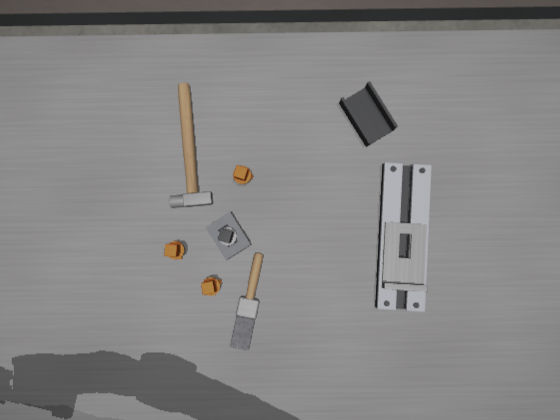

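View pics/side1.png

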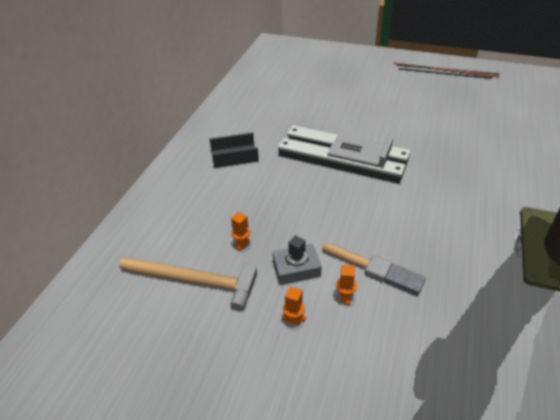

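Run:
```python
import cv2
a=cv2.imread('pics/top1.png');
b=cv2.resize(a[150:330,110:290],(540,540),interpolation=3)
cv2.imwrite('pics/c1.png',b)
c=cv2.resize(a[140:300,320:500],None,fx=4,fy=3.75,interpolation=3);c=cv2.resize(a[150:290,320:500],(720,560),interpolation=3);cv2.imwrite('pics/c2.png',c)
s=cv2.imread('pics/side1.png')
cv2.imwrite('pics/c3.png',cv2.resize(s[130:330,100:330],(690,600),interpolation=3))
```

```text
(no output)
```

View pics/c1.png

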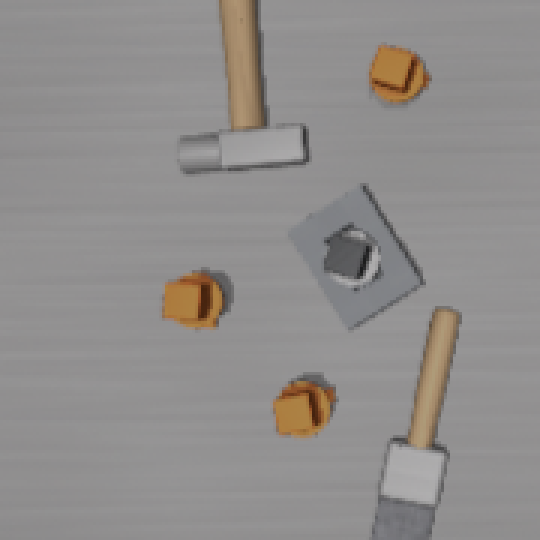

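View pics/c2.png

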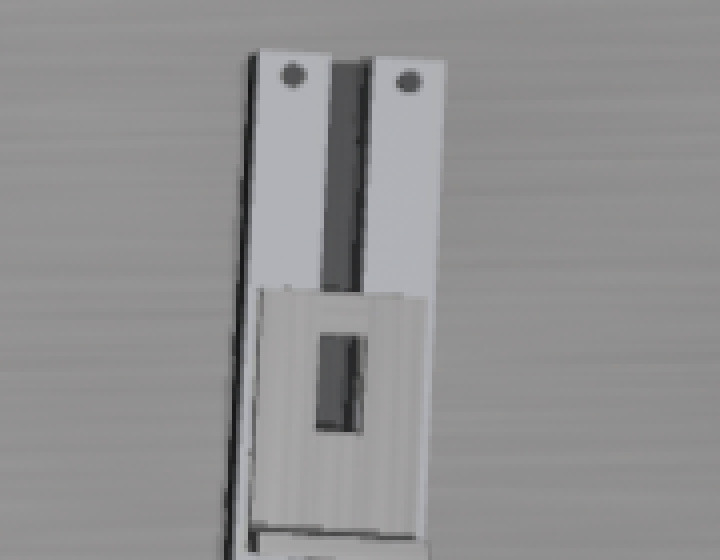

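View pics/c3.png

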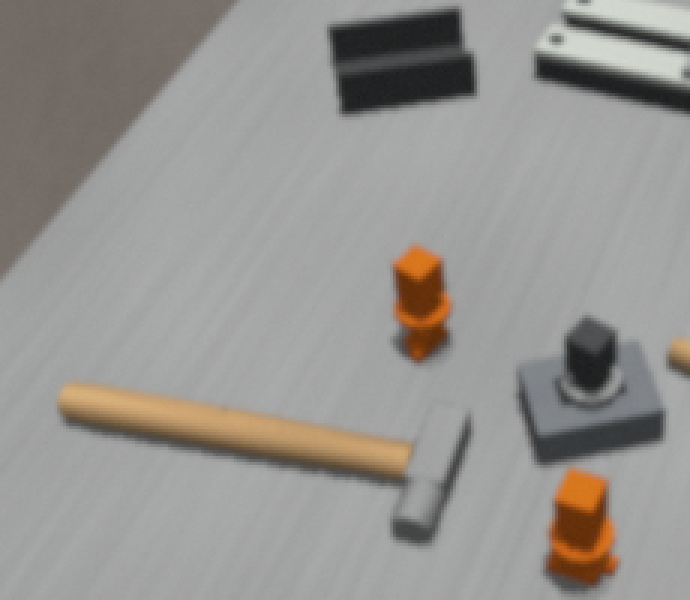

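The dark bolt in the grey stand is the one I want: top view (227,236), side view (296,248). The three orange ones, at top (242,175), (174,250) and (210,287), are look-alikes. The stop's fence is at the image bottom, (404,287), so the stop's +x points to world -x. Next I'll enlarge the crops to measure.

```bash
cat >> look.py <<'E'
def crop(f,x0,x1,y0,y1,k,out,step=5):
    a=cv2.imread('pics/'+f)[y0:y1,x0:x1]
    a=cv2.resize(a,None,fx=k,fy=k,interpolation=cv2.INTER_CUBIC)
    a=cv2.convertScaleAbs(a,alpha=1.3,beta=15)
    for x in range(x0,x1):
        if x%step==0:
            X=int((x-x0+.5)*k); cv2.line(a,(X,0),(X,6),(0,255,255),1); cv2.putText(a,str(x),(X+1,18),0,.38,(0,255,255),1)
    for y in range(y0,y1):
        if y%step==0:
            Y=int((y-y0+.5)*k); cv2.line(a,(0,Y),(6,Y),(0,255,255),1); cv2.putText(a,str(y),(8,Y+4),0,.38,(0,255,255),1)
    cv2.imwrite('pics/'+out,a)
E
python3 -c "
from look import *
crop('top1.png',203,255,208,263,10,'d1.png')
crop('side1.png',270,325,230,282,11,'d2.png')
crop('top1.png',374,435,158,313,3.8,'d3.png',10)
crop('side1.png',275,415,120,182,5.6,'d4.png',10)
"
```

```text
(no output)
```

View pics/d1.png

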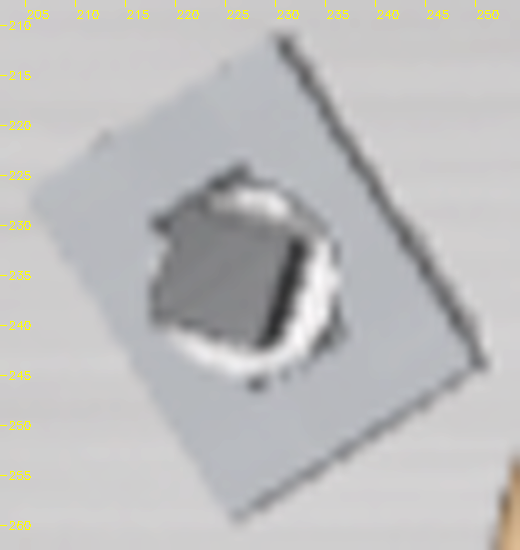

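View pics/d2.png

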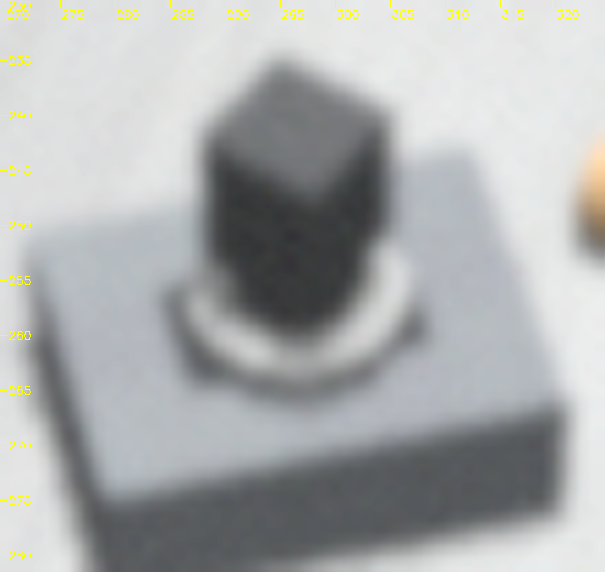

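View pics/d3.png

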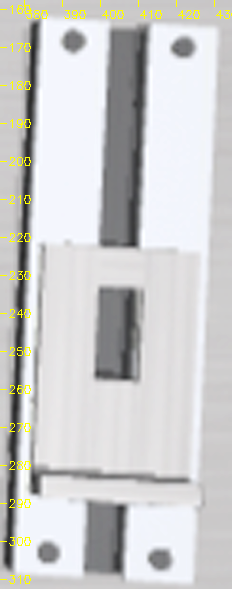

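View pics/d4.png

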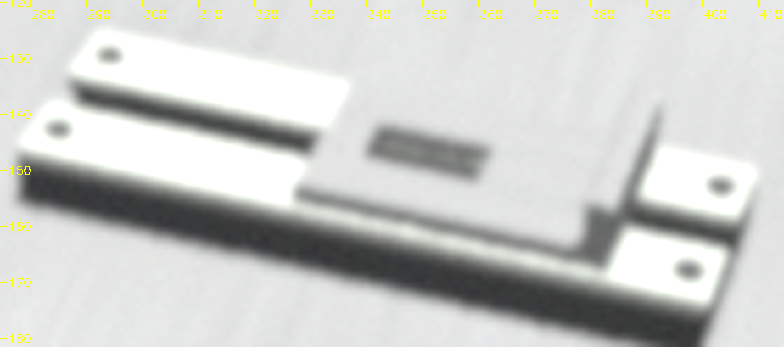

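```bash
cat > fit.py <<'E'
import numpy as np
from scipy.optimize import least_squares
Kt=np.array([[520.5213,0,283.2849],[0,520.5213,217.8817],[0,0,1]])
Ks=np.array([[485.4999,0,285.6117],[0,485.4999,193.8919],[0,0,1]])
from plant import r
def cams():
    return {n:(lambda p:(p['intrinsics'],np.linalg.inv(p['extrinsics'])))(r.snapshot(n)) for n in('top','side')}
def proj(c,P):
    K,E=c; P=np.atleast_2d(P); q=P@E[:3,:3].T+E[:3,3]; q=q@K.T; return q[:,:2]/q[:,2:]
def rect(x,y,z,th,L,W):
    c,s=np.cos(th),np.sin(th); a=np.array([[-1,-1],[1,-1],[1,1],[-1,1]])*[L/2,W/2]
    return np.c_[a@np.array([[c,s],[-s,c]])+[x,y],np.full(4,z)]
E
python3 - <<'E'
from fit import *
C=cams(); import pickle; pickle.dump(C,open('cams.pkl','wb'))
d1=lambda X:np.array(X)/10-.5+[203,208]
d2=lambda X:np.array(X)/11-.5+[270,230]
d3=lambda X:np.array(X)/3.8-.5+[374,158]
d4=lambda X:np.array(X)/5.6-.5+[275,120]
def match(pr,ob):
    # nearest assignment
    return (pr[:,None]-ob[None])[np.arange(len(pr)),np.argmin(((pr[:,None]-ob[None])**2).sum(-1),1)]
def fit(name,obs,L,W,z,x0):
  for use in(['top'],['side'],['top','side']):
    free=z is None and len(use)==2
    def f(p):
        zz=p[3] if free else (z if z is not None else .079)
        R=rect(p[0],p[1],zz,p[2],L,W)
        return np.concatenate([match(proj(C[n],R),obs[n]).ravel() for n in use])
    s=least_squares(f,x0+([.079] if free else []))
    print(name,use,np.round(s.x[:2],4),'yaw',round(np.degrees(s.x[2]),2),s.x[3:],'rms',round(np.sqrt(np.mean(s.fun**2)),2))
fit('stand',{'top':d1([(278,38),(30,195),(235,520),(475,368)]),'side':d2([(30,248),(105,500),(562,410),(470,150)])},.08,.06,.03,[.51,.19,np.radians(-30+180)])
fit('nut',{'top':d1([(175,207),(302,237),(264,350),(152,325)]),'side':d2([(283,57),(388,112),(315,197),(207,140)])},.024,.024,None,[.51,.19,np.radians(-15)])
fit('rail',{'top':d3([(42,27),(218,30),(19,571),(194,582)]),'side':d4([(100,27),(20,147),(718,303),(762,165)])},.3,.096,.03,[.5,-.17,np.pi])
fit('slot',{'top':d3([(96,287),(139,287),(139,380),(96,380)]),'side':d4([(382,127),(490,147),(475,180),(367,157)])},.05,.024,.038,[.486,-.17,np.pi])
E
```

```text
stand ['top'] [0.5111 0.1927] yaw 121.43 [] rms 4.87
stand ['side'] [0.5119 0.1931] yaw 119.82 [] rms 4.75
stand ['top', 'side'] [0.5115 0.1929] yaw 120.58 [] rms 4.82
nut ['top'] [0.5101 0.1933] yaw -14.3 [] rms 0.32
nut ['side'] [0.5102 0.1928] yaw -17.37 [] rms 0.58
nut ['top', 'side'] [0.5101 0.1933] yaw -15.7 [0.07939877] rms 0.5
rail ['top'] [ 0.5051 -0.1694] yaw 176.27 [] rms 0.91
rail ['side'] [ 0.5047 -0.1713] yaw 176.47 [] rms 0.29
rail ['top', 'side'] [ 0.5049 -0.1698] yaw 176.32 [] rms 0.72
slot ['top'] [ 0.4873 -0.1667] yaw 178.79 [] rms 0.2
slot ['side'] [ 0.4873 -0.1681] yaw 176.51 [] rms 0.44
slot ['top', 'side'] [ 0.4872 -0.167 ] yaw 178.22 [] rms 0.4
```

```bash
cat > go.py <<'E'
from plant import r
import numpy as np
from scipy.spatial.transform import Rotation as R
def st():
    s=r.get_state(); M=R.from_quat(s['eef_rot']).as_matrix()
    yaw=np.degrees(np.arctan2(M[1,1],M[0,1]))
    print('t',round(s['clock'],2),'p',np.round(s['tool_pos'],4),'yawY',round(yaw,2),'tilt',np.round(M[:2,2],4),'F',np.round(s['contact_force'],1),'M',np.round(s['moment'],2),'op',round(s['opening'],3),'q',np.round(s['q'],3))
    return s,M,yaw
def to(p,psi):
    s,M,yaw=st()
    y=np.array([np.cos(np.radians(psi)),np.sin(np.radians(psi)),0]);z=np.array([0,0,-1.]);T=np.c_[np.cross(y,z),y,z]
    d=M.T@(np.array(p)-s['tool_pos']); w=R.from_matrix(M.T@T).as_rotvec(degrees=True)
    print('delta',np.round(d,4),np.round(w,2))
E
python3 -c "
from go import *
to([.5101,.1933,.15],-15.7)"
```

```text
t 1.0 p [0.149  0.607  0.2388] yawY 76.2 tilt [-0.      0.0001] F [ 0.4 -0.9  0.4] M [-0.01 -0.02  0.02] op 1.0 q [-1.296  0.689 -0.195  1.565  0.157  0.903 -0.215]
delta [-0.4493 -0.3157  0.0887] [ 0.00e+00 -1.00e-02  9.19e+01]
```

Call:
{"name": "carry_out", "arguments": {"commands": [[-0.449, -0.316, 0.089, 0, 0, 91.9], [-0.449, -0.316, 0.089, 0, 0, 91.9], [-0.449, -0.316, 0.089, 0, 0, 91.9], [-0.449, -0.316, 0.089, 0, 0, 91.9], [-0.449, -0.316, 0.089, 0, 0, 91.9], [-0.449, -0.316, 0.089, 0, 0, 91.9], [-0.449, -0.316, 0.089, 0, 0, 91.9], [-0.449, -0.316, 0.089, 0, 0, 91.9], [-0.449, -0.316, 0.089, 0, 0, 91.9], [-0.449, -0.316, 0.089, 0, 0, 91.9], [-0.449, -0.316, 0.089, 0, 0, 91.9], [-0.449, -0.316, 0.089, 0, 0, 91.9]], "fingers": 0}}

```text
clock: 2.2
tool_pos: [0.5142, 0.1859, 0.1494]
eef_rot: [0.801, 0.599, 0.0, 0.003]
contact_force: [-0.3, -0.4, -0.4]
opening: 0.997
```

```bash
python3 -c "
from go import *
to([.5101,.1933,.0494],-15.7)"
```

```text
t 2.2 p [0.5142 0.1859 0.1494] yawY -16.4 tilt [ 0.0037 -0.0043] F [-0.3 -0.4 -0.4] M [-0.1   0.12 -0.  ] op 0.997 q [-0.524  0.722  0.15   1.899 -0.185  0.531 -0.537]
delta [ 0.0063 -0.0065  0.0999] [ 0.27  0.18 -0.7 ]
```

Call:
{"name": "carry_out", "arguments": {"commands": [[0, 0, 0, 0, 0, 0], [0, 0, 0, 0, 0, 0]]}}

```text
clock: 2.4
tool_pos: [0.5087, 0.1947, 0.1497]
eef_rot: [0.796, 0.605, -0.0, -0.001]
contact_force: [-0.1, -0.1, -0.2]
opening: 0.999
```

```bash
python3 -c "
from go import *
to([.5101,.1933,.0494],-15.7)"
```

```text
t 2.4 p [0.5087 0.1947 0.1497] yawY -15.54 tilt [-0.0011  0.0014] F [-0.1 -0.1 -0.2] M [-0.03  0.12  0.  ] op 0.999 q [-0.533  0.72   0.14   1.903 -0.186  0.532 -0.538]
delta [-0.0011  0.0018  0.1003] [-0.08 -0.06  0.16]
```

Call:
{"name": "carry_out", "arguments": {"commands": [[0, 0, 0.04, 0, 0, 0], [0, 0, 0.075, 0, 0, 0], [0, 0, 0.1, 0, 0, 0], [0, 0, 0.1, 0, 0, 0], [0, 0, 0.1, 0, 0, 0], [0, 0, 0.1, 0, 0, 0]]}}

```text
clock: 3.0
tool_pos: [0.5102, 0.1943, 0.0512]
eef_rot: [0.797, 0.605, 0.001, 0.0]
contact_force: [-0.3, -0.8, 0.0]
opening: 1.0
```

Call:
{"name": "carry_out", "arguments": {"commands": [[0, 0, 0, 0, 0, 0], [0, 0, 0, 0, 0, 0], [0, 0, 0, 0, 0, 0], [0, 0, 0, 0, 0, 0], [0, 0, 0, 0, 0, 0], [0, 0, 0, 0, 0, 0], [0, 0, 0, 0, 0, 0], [0, 0, 0, 0, 0, 0]], "fingers": 255, "grip_force": 5}}

```text
clock: 3.8
tool_pos: [0.5097, 0.193, 0.0496]
eef_rot: [0.797, 0.604, -0.0, -0.0]
contact_force: [0.6, -0.4, -0.1]
opening: 0.299
```

```bash
python3 -c "
from go import *
to([.5101,.1933,.0494],-15.7)"
```

```text
t 3.8 p [0.5097 0.193  0.0496] yawY -15.7 tilt [-0.0001  0.    ] F [ 0.6 -0.4 -0.1] M [-0.09  0.08 -0.05] op 0.299 q [-0.497  0.89   0.085  1.943 -0.214  0.317 -0.514]
delta [0.0004 0.0003 0.0002] [-0.01  0.    0.  ]
```

Call:
{"name": "carry_out", "arguments": {"commands": [[0, 0, 0, 0, 0, 0], [0, 0, 0, 0, 0, 0], [0, 0, 0, 0, 0, 0]]}}

```text
clock: 4.1
tool_pos: [0.5099, 0.193, 0.0497]
eef_rot: [0.797, 0.604, 0.0, 0.0]
contact_force: [-0.0, -0.5, -1.3]
opening: 0.275
```

```bash
python3 -c "
from look import *
from go import *
st(); snap('top','top2.png'); snap('side','side2.png')
crop('top2.png',203,255,208,263,10,'e1.png')
crop('side2.png',270,325,230,282,11,'e2.png')"
```

```text
t 4.1 p [0.5099 0.193  0.0497] yawY -15.7 tilt [0.0003 0.0001] F [-0.  -0.5 -1.3] M [-0.09 -0.07  0.  ] op 0.275 q [-0.497  0.89   0.085  1.943 -0.214  0.317 -0.514]
```

View pics/side2.png

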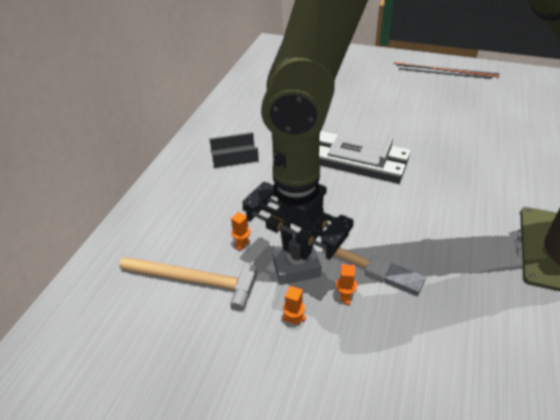

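Call:
{"name": "carry_out", "arguments": {"commands": [[0, 0, 0, 0, 0, 0], [0, 0, 0, 0, 0, 0], [0, 0, 0, 0, 0, 0], [0, 0, 0, 0, 0, 0]], "fingers": 60}}

```text
clock: 4.6
tool_pos: [0.5096, 0.1931, 0.0497]
eef_rot: [0.797, 0.604, -0.0, -0.0]
contact_force: [0.7, -0.0, 0.4]
opening: 0.61
```

Call:
{"name": "carry_out", "arguments": {"commands": [[0, 0, 0, 0, 0, -8], [0, 0, 0, 0, 0, -16], [0, 0, 0, 0, 0, -24], [0, 0, 0, 0, 0, -32], [0, 0, 0, 0, 0, -40], [0, 0, 0, 0, 0, -48], [0, 0, 0, 0, 0, -56], [0, 0, 0, 0, 0, -64], [0, 0, 0, 0, 0, -72], [0, 0, 0, 0, 0, -80], [0, 0, 0, 0, 0, -87], [0, 0, 0, 0, 0, -90]]}}

```text
clock: 5.8
tool_pos: [0.5097, 0.1928, 0.0497]
eef_rot: [0.135, 0.991, -0.0, -0.0]
contact_force: [-0.6, -0.2, -0.0]
opening: 0.765
```

```bash
python3 -c "
from go import *
st()"
```

```text
t 5.8 p [0.5097 0.1928 0.0497] yawY 74.51 tilt [-0.0001 -0.0001] F [-0.6 -0.2 -0. ] M [-0.03  0.02 -0.05] op 0.765 q [-0.319  0.889 -0.215  1.934  0.479  0.368  0.394]
```

Call:
{"name": "carry_out", "arguments": {"commands": [[0, 0, 0, 0, 0, 0], [0, 0, 0, 0, 0, 0], [0, 0, 0, 0, 0, 0], [0, 0, 0, 0, 0, 0], [0, 0, 0, 0, 0, 0], [0, 0, 0, 0, 0, 0], [0, 0, 0, 0, 0, 0], [0, 0, 0, 0, 0, 0]], "fingers": 255}}

```text
clock: 6.6
tool_pos: [0.5096, 0.193, 0.0497]
eef_rot: [0.137, 0.991, -0.0, -0.0]
contact_force: [-0.2, -0.5, 1.2]
opening: 0.272
```

Call:
{"name": "carry_out", "arguments": {"commands": [[0, 0, 0, 0, 0, 0], [0, 0, 0, 0, 0, 0], [0, 0, 0, 0, 0, 0], [0, 0, 0, 0, 0, 0]], "fingers": 60}}

```text
clock: 7.0
tool_pos: [0.5097, 0.1931, 0.0497]
eef_rot: [0.137, 0.991, 0.0, 0.0]
contact_force: [-0.5, -0.6, -0.8]
opening: 0.614
```

Call:
{"name": "carry_out", "arguments": {"commands": [[0, 0, 0, 0, 0, -8], [0, 0, 0, 0, 0, -16], [0, 0, 0, 0, 0, -24], [0, 0, 0, 0, 0, -32], [0, 0, 0, 0, 0, -40], [0, 0, 0, 0, 0, -48], [0, 0, 0, 0, 0, -56], [0, 0, 0, 0, 0, -64], [0, 0, 0, 0, 0, -72], [0, 0, 0, 0, 0, -80], [0, 0, 0, 0, 0, -87], [0, 0, 0, 0, 0, -90]]}}

```text
clock: 8.2
tool_pos: [0.5098, 0.1928, 0.0496]
eef_rot: [-0.605, 0.796, 0.0, -0.0]
contact_force: [-0.2, -0.7, -1.1]
opening: 0.761
```

Call:
{"name": "carry_out", "arguments": {"commands": [[0, 0, 0, 0, 0, 0], [0, 0, 0, 0, 0, 0], [0, 0, 0, 0, 0, 0], [0, 0, 0, 0, 0, 0], [0, 0, 0, 0, 0, 0], [0, 0, 0, 0, 0, 0], [0, 0, 0, 0, 0, 0], [0, 0, 0, 0, 0, 0], [0, 0, 0, 0, 0, 0], [0, 0, 0, 0, 0, 0]], "fingers": 255, "grip_force": 30}}

```text
clock: 9.2
tool_pos: [0.5099, 0.1931, 0.0498]
eef_rot: [-0.604, 0.797, 0.0, 0.0]
contact_force: [0.9, 0.4, -0.6]
opening: 0.272
```

```bash
python3 -c "
from go import *
to([.42,.35,.36],146)"
```

```text
t 9.2 p [0.5099 0.1931 0.0498] yawY 164.3 tilt [0.0003 0.0002] F [ 0.9  0.4 -0.6] M [ 0.07 -0.06  0.06] op 0.272 q [-0.099  0.95  -0.601  1.922  0.971  0.591  1.509]
delta [-0.1268  0.1289 -0.3102] [-1.00e-02  2.00e-02  1.83e+01]
```

Call:
{"name": "carry_out", "arguments": {"commands": [[0, 0, -0.02, 0, 0, 0], [0, 0, -0.045, 0, 0, 0], [0, 0, -0.085, 0, 0, 0], [-0.02, 0.02, -0.13, 0, 0, 3], [-0.045, 0.045, -0.165, 0, 0, 7], [-0.07, 0.07, -0.2, 0, 0, 11], [-0.095, 0.095, -0.235, 0, 0, 15], [-0.12, 0.12, -0.27, 0, 0, 18], [-0.127, 0.129, -0.3, 0, 0, 18.3], [-0.127, 0.129, -0.31, 0, 0, 18.3], [-0.127, 0.129, -0.31, 0, 0, 18.3], [-0.127, 0.129, -0.31, 0, 0, 18.3]]}}

```text
clock: 10.4
tool_pos: [0.4207, 0.3475, 0.3575]
eef_rot: [-0.468, 0.884, -0.001, -0.002]
contact_force: [0.1, -1.5, -3.3]
opening: 0.266
```

Call:
{"name": "carry_out", "arguments": {"commands": [[0, 0, 0, 0, 0, 0], [0, 0, 0, 0, 0, 0]]}}

```text
clock: 10.6
tool_pos: [0.4203, 0.3486, 0.3581]
eef_rot: [-0.469, 0.883, -0.001, -0.002]
contact_force: [-0.5, -0.5, -2.3]
opening: 0.27
```

```bash
python3 -c "
from look import *
from go import *
from fit import proj
import pickle,numpy as np
p=snap('side','side3.png');st()
C=pickle.load(open('cams.pkl','rb'))
print(proj(C['side'],[.42,.35,.36]),proj(C['side'],[.42,.35,.31]))"
```

```text
t 10.65 p [0.4202 0.349  0.3584] yawY 145.93 tilt [-0.0017 -0.0018] F [ 0.  -0.7 -3.1] M [0.08 0.01 0.02] op 0.269 q [-0.292  0.545 -0.817  1.611  0.422  1.174  1.344]
[[329.92731907 189.22430521]] [[328.27922685 220.06966524]]
```

View pics/side3.png

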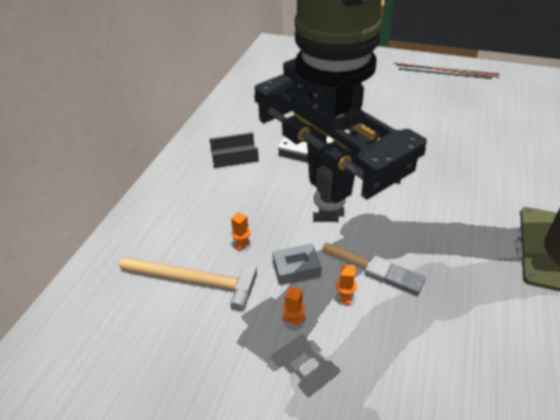

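The bolt is held (weight about 3 N) and its head is at about (328,213). I'll enlarge that to read the head's yaw, and view the empty pocket too.

```bash
python3 -c "
from look import *
crop('side3.png',300,356,170,226,10,'f1.png')
crop('side3.png',268,326,236,286,10,'f2.png')"
```

```text
(no output)
```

View pics/f1.png

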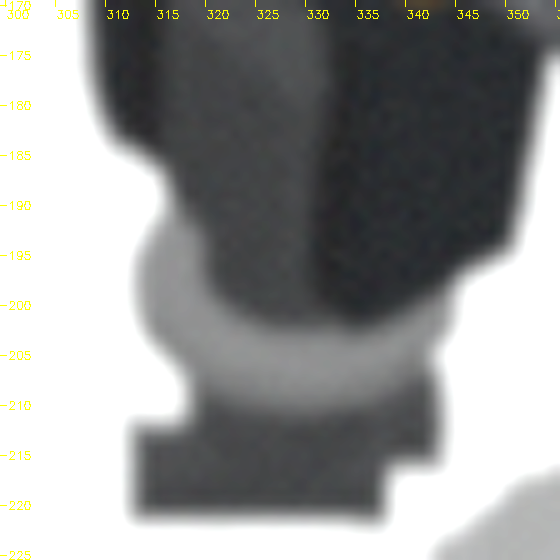

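View pics/f2.png

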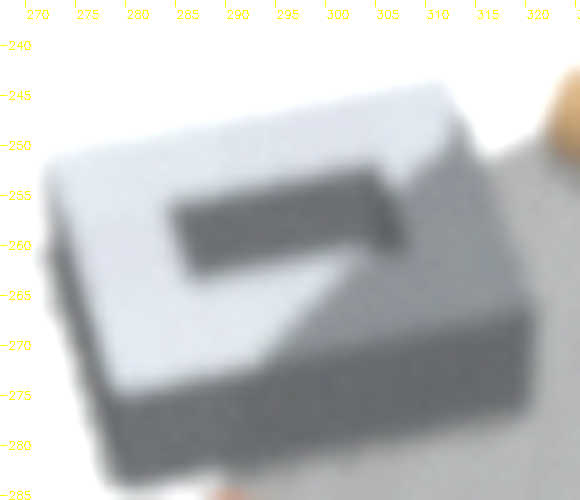

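```bash
cat >> fit.py <<'E'
def back(c,uv,z):
    K,E=c; Ei=np.linalg.inv(E); d=Ei[:3,:3]@np.linalg.solve(K,[uv[0],uv[1],1]); o=Ei[:3,3]; return o+d*(z-o[2])/d[2]
E
python3 -c "
from fit import *
import pickle; C=pickle.load(open('cams.pkl','rb')); c=C['side']
a=back(c,(312.6,220.9),.3147)
for v in (220.9,221.4,221.9):
  b=back(c,(337.6,v),.3147); print(a,b,np.degrees(np.arctan2(*(b-a)[1::-1])),np.linalg.norm(b-a))
# stand yaw & pocket yaw
f=lambda X:np.array(X)/10-.5+[268,236]
S=[(52,160),(120,393),(530,310),(435,83)]
P=[(170,210),(195,280),(405,245),(375,165)]
for Q in (S,P):
  W=[back(c,f(q),.03) for q in Q]
  print(np.round(W,4))
  for i,j in((1,2),(0,3),(0,1),(3,2)):
    d=W[j]-W[i];print(round(np.degrees(np.arctan2(d[1],d[0]))%90,1),round(np.linalg.norm(d)*1e3,1))
# predicted outline for head yaw 13
for y in (8,13,18):
  print(y,np.round(proj(c,rect(.4202,.349,.3147,np.radians(y),.038,.019)),1).tolist())
"
```

```text
[0.43659871 0.36140488 0.3147    ] [0.40800596 0.35269416 0.3147    ] -163.05675796413314 0.029890167607293253
[0.43659871 0.36140488 0.3147    ] [0.40780796 0.3535123  0.3147    ] -164.66978070494218 0.0298529821039001
[0.43659871 0.36140488 0.3147    ] [0.40761038 0.35432868 0.3147    ] -166.28208711673312 0.02983950858994487
[[0.5592 0.1894 0.03  ]
 [0.529  0.2385 0.03  ]
 [0.463  0.1979 0.03  ]
 [0.495  0.1492 0.03  ]]
31.6 77.5
32.1 75.7
31.6 57.6
33.3 58.3
[[0.5339 0.1946 0.03  ]
 [0.5241 0.2093 0.03  ]
 [0.4893 0.1898 0.03  ]
 [0.5002 0.1726 0.03  ]]
29.3 40.0
33.2 40.2
33.5 17.7
32.4 20.4
8 [[344.9, 213.0], [313.9, 209.6], [311.8, 220.5], [343.5, 224.0]]
13 [[344.3, 212.0], [313.1, 210.5], [312.4, 221.5], [344.3, 223.1]]
18 [[343.5, 211.0], [312.4, 211.5], [313.0, 222.5], [344.9, 222.1]]
```

```bash
python3 -c "
from fit import *
import cv2,pickle; C=pickle.load(open('cams.pkl','rb')); c=C['side']
g=cv2.cvtColor(cv2.imread('pics/side3.png'),6).astype(float)
xs=np.arange(314,337);v=[]
for x in xs:
  col=g[212:232,x]; m=(col[:5].mean()+col[-5:].mean())/2
  i=[k for k in range(19) if col[k]<m<=col[k+1]][-1]; v.append(212+i+(m-col[i])/(col[i+1]-col[i]))
k,b=np.polyfit(xs,v,1);print(k,np.round(v,2))
a=back(c,(314,k*314+b),.3147);e=back(c,(336,k*336+b),.3147)
print('yaw',np.degrees(np.arctan2(*(a-e)[1::-1])),a,e)
# axis offset of the front edge from TCP
n=np.array([-(a-e)[1],(a-e)[0]]);n/=np.linalg.norm(n);print('halfwidth',n@(a[:2]-[.4202,.349]))
"
```

```text
-0.005898065784260795 [221.7  221.65 221.64 221.6  221.54 221.48 221.45 221.44 221.45 221.42
 221.42 221.4  221.38 221.4  221.4  221.37 221.38 221.36 221.41 221.43
 221.46 221.6  221.69]
yaw 17.42124882881694 [0.43470125 0.36196496 0.3147    ] [0.40962638 0.35409676 0.3147    ]
halfwidth 0.008028654699550004
```

```bash
python3 -c "
from fit import *
import cv2,pickle; C=pickle.load(open('cams.pkl','rb')); c=C['top']
g=cv2.cvtColor(cv2.imread('pics/top1.png'),6).astype(float)
def edge(name,rows,x0f,z,sgn,w=4):
  P=[]
  for y in rows:
    xc=x0f(y); xs=np.arange(int(xc-w),int(xc+w)+1); d=np.diff(g[y,xs])*sgn; d[d<0]=0
    i=np.argmax(d); lo=max(i-1,0);dd=d[lo:i+2]; P.append((y,(xs[lo:lo+len(dd)]+.5)@dd/dd.sum()))
  P=np.array(P);k,b=np.polyfit(P[:,0],P[:,1],1);
  for _ in range(3):
    rr=P[:,1]-k*P[:,0]-b; G=abs(rr)<.6; k,b=np.polyfit(P[G,0],P[G,1],1)
  A=back(c,(k*rows[0]+b,rows[0]),z);B=back(c,(k*rows[-1]+b,rows[-1]),z);d=A-B
  yaw=np.degrees(np.arctan2(d[1],d[0])); y487=B[1]+(0.487-B[0])*d[1]/d[0]
  print(name,'yaw',round(yaw,2),'y@.487',round(y487,4),'res',round(rr[G].std(),2),G.sum(),len(G))
# approx lines in pixel: from d3 crop
def ln(p,q):
  p=np.array(p)/3.8-.5+[374,158];q=np.array(q)/3.8-.5+[374,158]
  return lambda y:p[0]+(y-p[1])*(q[0]-p[0])/(q[1]-p[1])
R=range(167,219)
edge('throatL',R,ln((109,28),(84,572)),.03,-1,3)
edge('throatR',R,ln((150,28),(126,572)),.03,1,3)
edge('railL',range(167,305),ln((42,27),(19,571)),.03,1,3)
edge('railR',range(167,305),ln((218,30),(194,582)),.03,-1,3)
edge('slotL',range(236,256),lambda y:398.8,.038,-1,3)
edge('slotR',range(236,256),lambda y:410,.038,1,3)
print(back(c,(404,245),.03)-back(c,(404,245),.006))
"
```

```text
throatL yaw -4.08 y@.487 -0.1563 res 0.08 52 52
throatR yaw -4.02 y@.487 -0.1777 res 0.06 52 52
railL yaw -4.06 y@.487 -0.1183 res 0.07 138 138
railR yaw -4.03 y@.487 -0.2155 res 0.08 133 138
slotL yaw -4.27 y@.487 -0.1553 res 0.07 20 20
slotR yaw -2.18 y@.487 -0.1793 res 0.11 12 20
[-2.25274744e-05  5.39207308e-03  2.40000000e-02]
```

```bash
python3 -c "
from go import *
to([.487,-.167,.16],124.2)"
```

```text
t 10.65 p [0.4202 0.349  0.3584] yawY 145.93 tilt [-0.0017 -0.0018] F [ 0.  -0.7 -3.1] M [0.08 0.01 0.02] op 0.269 q [-0.292  0.545 -0.817  1.611  0.422  1.174  1.344]
delta [ 0.3896 -0.3445  0.1992] [-0.   -0.14 21.73]
```

Call:
{"name": "carry_out", "arguments": {"commands": [[0.015, -0.013, 0.005, 0, 0, 1], [0.045, -0.04, 0.015, 0, 0, 3], [0.08, -0.071, 0.03, 0, 0, 5], [0.115, -0.102, 0.05, 0, 0, 7], [0.15, -0.133, 0.07, 0, 0, 9], [0.185, -0.164, 0.09, 0, 0, 11], [0.22, -0.195, 0.11, 0, 0, 13], [0.255, -0.226, 0.13, 0, 0, 15], [0.29, -0.256, 0.15, 0, 0, 17], [0.325, -0.287, 0.168, 0, 0, 19], [0.355, -0.314, 0.185, 0, 0, 20.5], [0.38, -0.336, 0.199, -0.1, 0, 21.7]]}}

```text
clock: 11.85
tool_pos: [0.4854, -0.1565, 0.1591]
eef_rot: [-0.293, 0.956, 0.001, -0.001]
contact_force: [0.1, 0.3, -2.0]
opening: 0.265
```

Call:
{"name": "carry_out", "arguments": {"commands": [[0, 0, 0, 0, 0, 0], [0, 0, 0, 0, 0, 0], [0, 0, 0, 0, 0, 0]]}}

```text
clock: 12.15
tool_pos: [0.4864, -0.1513, 0.161]
eef_rot: [-0.296, 0.955, 0.001, 0.0]
contact_force: [0.1, 0.1, -2.9]
opening: 0.267
```

```bash
python3 -c "
from go import *
to([.487,-.167,.10],124.2)"
```

```text
t 12.15 p [ 0.4864 -0.1513  0.161 ] yawY 124.41 tilt [-0.0004  0.0026] F [ 0.1  0.1 -2.9] M [ 0.05 -0.   -0.  ] op 0.267 q [ 0.569  0.715 -0.586  1.974  0.643  0.645  1.736]
delta [ 0.0084 -0.0135  0.0609] [0.13 0.07 0.21]
```

Call:
{"name": "carry_out", "arguments": {"commands": [[0.004, -0.007, 0.02, 0, 0, 0.2], [0.0085, -0.0135, 0.045, 0.1, 0.1, 0.2], [0.0085, -0.0135, 0.061, 0.1, 0.1, 0.2], [0.0085, -0.0135, 0.061, 0.1, 0.1, 0.2], [0.0085, -0.0135, 0.061, 0.1, 0.1, 0.2], [0.0085, -0.0135, 0.061, 0.1, 0.1, 0.2], [0.0085, -0.0135, 0.061, 0.1, 0.1, 0.2]]}}

```text
clock: 12.85
tool_pos: [0.4873, -0.1682, 0.1007]
eef_rot: [-0.294, 0.956, -0.001, -0.0]
contact_force: [-0.2, -0.2, -3.6]
opening: 0.268
```

```bash
python3 -c "
from look import *
from go import *
to([.487,-.167,.10],124.2)
snap('side','side4.png')
crop('side4.png',320,400,100,175,8,'g1.png')
snap('top','top4.png')
crop('top4.png',370,440,200,270,8,'g2.png')"
```

```text
t 12.85 p [ 0.4873 -0.1682  0.1007] yawY 124.14 tilt [ 0.0003 -0.0014] F [-0.2 -0.2 -3.6] M [ 0.1   0.01 -0.  ] op 0.268 q [ 0.534  0.81  -0.485  1.998  0.754  0.518  1.668]
delta [-0.0004  0.0012  0.0007] [-0.08 -0.03 -0.06]
```

View pics/g1.png

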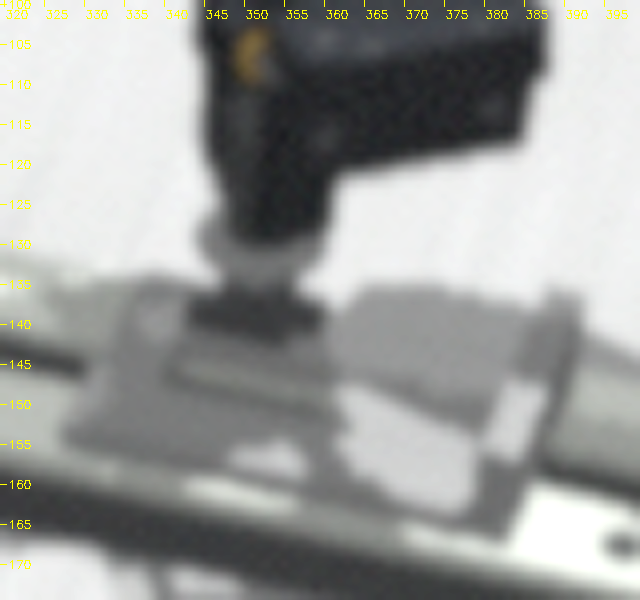

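View pics/top4.png

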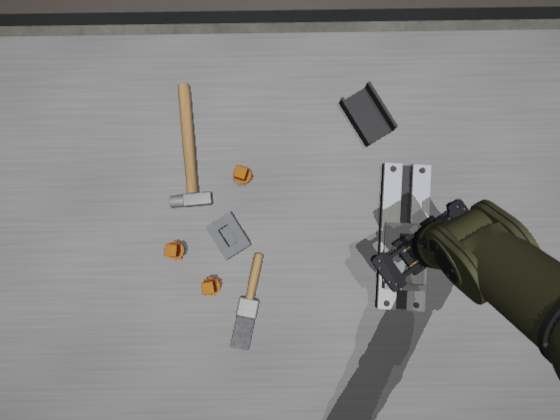

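Call:
{"name": "carry_out", "arguments": {"commands": [[0, 0, 0.01, 0, 0, 0], [0, 0, 0.018, 0, 0, 0], [0, 0, 0.018, 0, 0, 0], [0, 0, 0.018, 0, 0, 0]]}}

```text
clock: 13.35
tool_pos: [0.4861, -0.1684, 0.0811]
eef_rot: [-0.293, 0.956, -0.0, -0.001]
contact_force: [-0.2, -0.2, -3.2]
opening: 0.272
```

Call:
{"name": "carry_out", "arguments": {"commands": [[0, 0, 0.002, 0, 0, 0], [0, 0, 0.004, 0, 0, 0], [0, 0, 0.005, 0, 0, 0], [0, 0, 0.006, 0, 0, 0], [0, 0, 0.006, 0, 0, 0]]}}

```text
clock: 13.85
tool_pos: [0.4864, -0.1686, 0.0756]
eef_rot: [-0.293, 0.956, -0.0, -0.001]
contact_force: [0.5, 0.8, -2.4]
opening: 0.27
```

```bash
python3 -c "
from go import *
to([.487,-.167,.0545],124.2)"
```

```text
t 13.85 p [ 0.4864 -0.1686  0.0756] yawY 124.11 tilt [-0.0018 -0.0011] F [ 0.5  0.8 -2.4] M [ 0.14 -0.   -0.02] op 0.27 q [ 0.506  0.849 -0.437  2.01   0.799  0.462  1.628]
delta [-0.0014  0.001   0.0211] [ 0.01 -0.12 -0.09]
```

Call:
{"name": "carry_out", "arguments": {"commands": [[-0.0014, 0.001, 0, 0, -0.1, 0], [-0.0014, 0.001, 0.002, 0, -0.1, 0], [-0.0014, 0.001, 0.004, 0, -0.1, 0], [-0.0014, 0.001, 0.006, 0, -0.1, 0], [-0.0014, 0.001, 0.007, 0, -0.1, 0], [-0.0014, 0.001, 0.007, 0, -0.1, 0]]}}

```text
clock: 14.45
tool_pos: [0.4869, -0.167, 0.0684]
eef_rot: [-0.293, 0.956, 0.0, -0.0]
contact_force: [-0.5, -0.3, -2.5]
opening: 0.271
```

```bash
python3 -c "
from go import *
to([.487,-.167,.0545],124.2)"
```

```text
t 14.45 p [ 0.4869 -0.167   0.0684] yawY 124.11 tilt [-0.0006 -0.0001] F [-0.5 -0.3 -2.5] M [ 0.09 -0.01  0.01] op 0.271 q [ 0.494  0.86  -0.422  2.013  0.813  0.442  1.613]
delta [-0.     -0.0001  0.0139] [ 0.01 -0.03 -0.09]
```

Call:
{"name": "carry_out", "arguments": {"commands": [[0, 0, 0.003, 0, 0, 0], [0, 0, 0.006, 0, 0, 0], [0, 0, 0.009, 0, 0, 0], [0, 0, 0.0115, 0, 0, 0], [0, 0, 0.0125, 0, 0, 0], [0, 0, 0.0125, 0, 0, 0]]}}

```text
clock: 15.05
tool_pos: [0.487, -0.167, 0.056]
eef_rot: [-0.293, 0.956, 0.0, -0.0]
contact_force: [-0.2, -0.3, -2.4]
opening: 0.267
```

Call:
{"name": "carry_out", "arguments": {"commands": [[0, 0, 0.0005, 0, 0, 0], [0, 0, 0.001, 0, 0, 0], [0, 0, 0.0015, 0, 0, 0], [0, 0, 0.0015, 0, 0, 0]]}}

```text
clock: 15.45
tool_pos: [0.4871, -0.167, 0.0546]
eef_rot: [-0.293, 0.956, -0.0, -0.0]
contact_force: [-0.5, -0.3, -3.1]
opening: 0.27
```

```bash
python3 -c "
from go import *
to([.487,-.167,.0545],124.2)"
```

```text
t 15.45 p [ 0.4871 -0.167   0.0546] yawY 124.1 tilt [-0.0002 -0.0001] F [-0.5 -0.3 -3.1] M [ 0.04  0.07 -0.  ] op 0.27 q [ 0.477  0.882 -0.393  2.017  0.839  0.409  1.589]
delta [0.0001 0.     0.0001] [ 0.   -0.02 -0.1 ]
```

Call:
{"name": "carry_out", "arguments": {"commands": [[0, 0, 0.0005, 0, 0, 0], [0, 0, 0.0007, 0, 0, 0], [0, 0, 0.0007, 0, 0, 0]]}}

```text
clock: 15.75
tool_pos: [0.4871, -0.167, 0.054]
eef_rot: [-0.293, 0.956, -0.0, -0.0]
contact_force: [0.2, 0.2, -1.8]
opening: 0.267
```

Call:
{"name": "carry_out", "arguments": {"commands": [[0, 0, 0.0005, 0, 0, 0], [0, 0, 0.0007, 0, 0, 0], [0, 0, 0.0007, 0, 0, 0]]}}

```text
clock: 16.05
tool_pos: [0.4871, -0.167, 0.0539]
eef_rot: [-0.293, 0.956, -0.0, -0.0]
contact_force: [-1.3, 1.8, 4.6]
opening: 0.268
```

Call:
{"name": "carry_out", "arguments": {"commands": [[0, 0, -0.0003, 0, 0, 4], [0, 0, -0.0003, 0, 0, 8], [0, 0, -0.0003, 0, 0, 12], [0, 0, -0.0003, 0, 0, 16], [0, 0, -0.0003, 0, 0, 20], [0, 0, -0.0003, 0, 0, 24], [0, 0, -0.0003, 0, 0, 28], [0, 0, -0.0003, 0, 0, 32], [0, 0, -0.0003, 0, 0, 36], [0, 0, -0.0003, 0, 0, 40]]}}

```text
clock: 17.05
tool_pos: [0.4856, -0.1667, 0.0539]
eef_rot: [0.053, 0.999, -0.0, -0.001]
contact_force: [-3.6, 1.0, 5.0]
opening: 0.268
```

```bash
python3 -c "
from go import *
to([.487,-.167,.0539],84.2)"
```

```text
t 17.05 p [ 0.4856 -0.1667  0.0539] yawY 83.97 tilt [-0.0028 -0.0002] F [-3.6  1.   5. ] M [0.35 0.75 0.05] op 0.268 q [ 0.378  0.865 -0.228  2.025  0.586  0.318  1.132]
delta [-0.0015 -0.0002  0.    ] [-0.03 -0.16 -0.23]
```

Call:
{"name": "carry_out", "arguments": {"commands": [[0, 0, -0.0003, 0, 0, 0], [0, 0, -0.0004, 0, 0, 0], [0, 0, -0.0004, 0, 0, 0]]}}

```text
clock: 17.35
tool_pos: [0.4869, -0.1669, 0.0539]
eef_rot: [0.051, 0.999, -0.0, -0.0]
contact_force: [-2.3, 0.5, 1.7]
opening: 0.275
```

```bash
python3 -c "
from go import *
to([.487,-.167,.0539],84.2)"
```

```text
t 17.35 p [ 0.4869 -0.1669  0.0539] yawY 84.17 tilt [-0.0005  0.    ] F [-2.3  0.5  1.7] M [0.17 0.41 0.08] op 0.275 q [ 0.379  0.865 -0.229  2.023  0.587  0.318  1.134]
delta [-0.0001 -0.0001  0.    ] [-0.   -0.03 -0.03]
```

Call:
{"name": "carry_out", "arguments": {"commands": [[0, 0, -0.0002, 0, 0, 3], [0, 0, -0.0002, 0, 0, 6], [0, 0, -0.0002, 0, 0, 9], [0, 0, -0.0002, 0, 0, 12], [0, 0, -0.0002, 0, 0, 15], [0, 0, -0.0002, 0, 0, 18], [0, 0, -0.0002, 0, 0, 21], [0, 0, -0.0002, 0, 0, 24], [0, 0, -0.0002, 0, 0, 27], [0, 0, -0.0002, 0, 0, 30], [0, 0, -0.0002, 0, 0, 33], [0, 0, -0.0002, 0, 0, 36]]}}

```text
clock: 18.55
tool_pos: [0.4872, -0.167, 0.0542]
eef_rot: [0.359, 0.933, -0.0, 0.0]
contact_force: [-1.3, -0.8, -3.4]
opening: 0.271
```

```bash
python3 -c "
from go import *
to([.487,-.167,.0539],48)"
```

```text
t 18.55 p [ 0.4872 -0.167   0.0542] yawY 47.87 tilt [-0.     -0.0002] F [-1.3 -0.8 -3.4] M [-0.06 -0.   -0.03] op 0.271 q [ 0.306  0.86  -0.109  2.026  0.313  0.271  0.769]
delta [ 0.0002 -0.0001  0.0003] [-0.01  0.01 -0.13]
```

Call:
{"name": "carry_out", "arguments": {"commands": [[0, 0, 0, 0, 0, 2], [0, 0, 0, 0, 0, 4], [0, 0, 0, 0, 0, 6], [0, 0, 0, 0, 0, 8], [0, 0, 0, 0, 0, 10], [0, 0, 0, 0, 0, 12], [0, 0, 0, 0, 0, 14], [0, 0, 0, 0, 0, 16], [0, 0, 0, 0, 0, 18], [0, 0, 0, 0, 0, 20], [0, 0, 0, 0, 0, 20]]}}

```text
clock: 19.65
tool_pos: [0.4858, -0.1679, 0.0541]
eef_rot: [0.516, 0.857, -0.001, -0.001]
contact_force: [-3.3, -4.5, -2.1]
opening: 0.272
```

```bash
python3 -c "
from go import *
to([.487,-.167,.0539],28)"
```

```text
t 19.65 p [ 0.4858 -0.1679  0.0541] yawY 27.93 tilt [-0.0026 -0.0011] F [-3.3 -4.5 -2.1] M [-1.1   0.93  0.09] op 0.272 q [ 0.272  0.86  -0.05   2.029  0.155  0.259  0.577]
delta [0.0002 0.0015 0.0002] [-0.16 -0.01 -0.07]
```

Call:
{"name": "carry_out", "arguments": {"commands": [[0, 0, 0, 0, 0, 0], [0, 0, 0, 0, 0, 0], [0, 0, 0, 0, 0, 0]]}}

```text
clock: 19.95
tool_pos: [0.4858, -0.1679, 0.054]
eef_rot: [0.515, 0.857, -0.001, -0.001]
contact_force: [-3.3, -4.1, -2.4]
opening: 0.264
```

```bash
python3 -c "
from go import *
to([.487,-.167,.0539],28)"
```

```text
t 19.95 p [ 0.4858 -0.1679  0.054 ] yawY 27.97 tilt [-0.0025 -0.0011] F [-3.3 -4.1 -2.4] M [-1.13  0.92  0.09] op 0.264 q [ 0.272  0.86  -0.05   2.029  0.155  0.259  0.578]
delta [0.0002 0.0015 0.0001] [-0.16 -0.02 -0.03]
```

Call:
{"name": "carry_out", "arguments": {"commands": [[0, -0.0012, 0.0002, 0, 0, 2], [0, -0.0012, 0.0002, 0, 0, 4], [0, -0.0012, 0.0002, 0, 0, 6], [0, -0.0012, 0.0002, 0, 0, 8], [0, -0.0012, 0.0002, 0, 0, 10], [0, -0.0012, 0.0002, 0, 0, 12], [0, -0.0012, 0.0002, 0, 0, 14], [0, -0.0012, 0.0002, 0, 0, 16], [0, -0.0012, 0.0002, 0, 0, 16], [0, -0.0012, 0.0002, 0, 0, 16]]}}

```text
clock: 20.95
tool_pos: [0.4849, -0.168, 0.0539]
eef_rot: [0.629, 0.777, -0.001, -0.001]
contact_force: [-4.9, -4.7, -0.6]
opening: 0.267
```

```bash
python3 -c "
from go import *
st()"
```

```text
t 20.95 p [ 0.4849 -0.168   0.0539] yawY 11.98 tilt [-0.0021 -0.0007] F [-4.9 -4.7 -0.6] M [-1.07  1.    0.12] op 0.267 q [ 0.247  0.86  -0.007  2.033  0.026  0.25   0.426]
```

Call:
{"name": "carry_out", "arguments": {"commands": [[0.0003, 0, 0, 0, 0, 2], [0.0005, 0, 0, 0, 0, 4], [0.0005, 0, 0, 0, 0, 6], [0.0005, 0, 0, 0, 0, 8], [0.0005, 0, 0, 0, 0, 10], [0.0005, 0, 0, 0, 0, 12], [0.0005, 0, 0, 0, 0, 14], [0.0005, 0, 0, 0, 0, 16], [0.0005, 0, 0, 0, 0, 16], [0.0005, 0, 0, 0, 0, 16]]}}

```text
clock: 21.95
tool_pos: [0.4847, -0.1681, 0.0539]
eef_rot: [0.732, 0.682, -0.001, -0.0]
contact_force: [-5.1, -6.0, -1.1]
opening: 0.266
```

```bash
python3 -c "
from go import *
s,M,y=st(); print('tool y world',M[:,1],'tool x',M[:,0])"
```

```text
t 21.95 p [ 0.4847 -0.1681  0.0539] yawY -4.05 tilt [-0.0019 -0.0014] F [-5.1 -6.  -1.1] M [-1.28  1.14  0.14] op 0.266 q [ 0.221  0.862  0.036  2.035 -0.104  0.247  0.275]
tool y world [ 0.99749731 -0.07068233 -0.00176545] tool x [ 0.07067971  0.99749793 -0.00150193]
```

Call:
{"name": "carry_out", "arguments": {"commands": [[-0.0008, -0.0006, 0, 0, 0, 0], [-0.0015, -0.0012, 0, 0, 0, 0], [-0.0015, -0.0012, 0, 0, 0, 0], [-0.0015, -0.0012, 0, 0, 0, 0]]}}

```text
clock: 22.35
tool_pos: [0.4847, -0.1682, 0.0539]
eef_rot: [0.731, 0.683, -0.0, -0.0]
contact_force: [-1.5, -2.2, -2.8]
opening: 0.266
```

```bash
python3 -c "
from go import *
s,M,y=st()
from look import *
snap('side','side5.png')
crop('side5.png',275,415,110,182,5.6,'h1.png',10)
snap('top','top5.png')
"
```

```text
t 22.35 p [ 0.4847 -0.1682  0.0539] yawY -3.9 tilt [-0.0002  0.0001] F [-1.5 -2.2 -2.8] M [-0.68  0.65  0.13] op 0.266 q [ 0.225  0.862  0.033  2.036 -0.103  0.245  0.278]
```

View pics/h1.png

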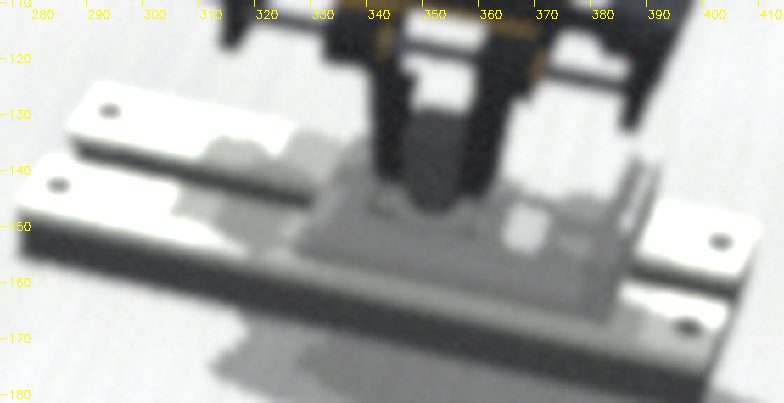

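View pics/top5.png

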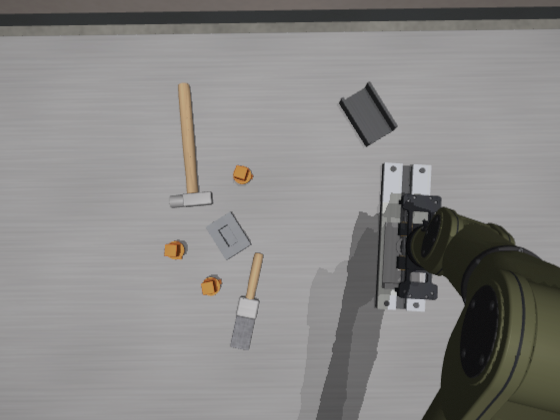

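Call:
{"name": "carry_out", "arguments": {"commands": [[0, 0, 0, 0, 0, 2], [0, 0, 0, 0, 0, 4], [0, 0, 0, 0, 0, 6], [0, 0, 0, 0, 0, 8], [0, 0, 0, 0, 0, 10], [0, 0, 0, 0, 0, 12], [0, 0, 0, 0, 0, 12], [0, 0, 0, 0, 0, 12]]}}

```text
clock: 23.25
tool_pos: [0.4847, -0.1685, 0.0539]
eef_rot: [0.798, 0.602, -0.0, 0.0]
contact_force: [-2.2, -3.5, -7.4]
opening: 0.271
```

```bash
python3 -c "
from go import *
s,M,y=st()"
```

```text
t 23.25 p [ 0.4847 -0.1685  0.0539] yawY -15.91 tilt [-0.0001 -0.0002] F [-2.2 -3.5 -7.4] M [-0.7   0.52  0.07] op 0.271 q [ 0.206  0.863  0.064  2.037 -0.201  0.247  0.165]
```

Call:
{"name": "carry_out", "arguments": {"commands": [[0, 0, 0.0003, 0, 0, 2], [0, 0, 0.0005, 0, 0, 4], [0, 0, 0.0005, 0, 0, 6], [0, 0, 0.0005, 0, 0, 6], [0, 0, 0.0005, 0, 0, 6]]}}

```text
clock: 23.75
tool_pos: [0.4847, -0.1685, 0.0538]
eef_rot: [0.829, 0.56, -0.0, 0.0]
contact_force: [-3.5, -2.5, 2.2]
opening: 0.271
```

```bash
python3 -c "
from go import *
s,M,y=st()"
```

```text
t 23.75 p [ 0.4847 -0.1685  0.0538] yawY -21.92 tilt [ 0.0002 -0.0003] F [-3.5 -2.5  2.2] M [-0.64  0.75  0.1 ] op 0.271 q [ 0.197  0.865  0.08   2.038 -0.25   0.248  0.108]
```

Call:
{"name": "carry_out", "arguments": {"commands": [[0, 0, 0, 0, 0, 2], [0, 0, 0, 0, 0, 4], [0, 0, 0, 0, 0, 6], [0, 0, 0, 0, 0, 6], [0, 0, 0, 0, 0, 6]]}}

```text
clock: 24.25
tool_pos: [0.4848, -0.1686, 0.0538]
eef_rot: [0.857, 0.515, 0.0, 0.0]
contact_force: [-3.9, -2.2, 6.4]
opening: 0.272
```

```bash
python3 -c "
from go import *
s,M,y=st()"
```

```text
t 24.25 p [ 0.4848 -0.1686  0.0538] yawY -28.0 tilt [ 0.0003 -0.0004] F [-3.9 -2.2  6.4] M [-0.61  0.81  0.22] op 0.272 q [ 0.187  0.866  0.096  2.038 -0.299  0.25   0.051]
```

Call:
{"name": "carry_out", "arguments": {"commands": [[0, 0, 0, 0, 0, 2], [0, 0, 0, 0, 0, 4], [0, 0, 0, 0, 0, 6], [0, 0, 0, 0, 0, 6], [0, 0, 0, 0, 0, 6]]}}

```text
clock: 24.75
tool_pos: [0.4848, -0.1686, 0.0538]
eef_rot: [0.883, 0.469, 0.0, 0.0]
contact_force: [-2.6, -1.5, 5.2]
opening: 0.273
```

```bash
python3 -c "
from go import *
s,M,y=st()"
```

```text
t 24.75 p [ 0.4848 -0.1686  0.0538] yawY -34.0 tilt [ 0.0004 -0.0004] F [-2.6 -1.5  5.2] M [-0.64  0.82  0.16] op 0.273 q [ 0.177  0.867  0.112  2.039 -0.348  0.253 -0.006]
```

```bash
cat > avg.py <<'E'
from go import *
m=[];f=[]
for i in range(6):
    r.snapshot('side'); s=r.get_state(); m.append(s['moment'][2]); f.append(s['contact_force'])
st(); print('Mz',np.round(m,3),'mean',round(np.mean(m),3),'F',np.round(np.mean(f,0),1))
E
python3 avg.py
```

```text
t 25.05 p [ 0.4848 -0.1686  0.0538] yawY -34.0 tilt [ 0.0004 -0.0004] F [-3.9 -2.7  4.8] M [-0.62  0.83  0.21] op 0.273 q [ 0.177  0.867  0.112  2.039 -0.348  0.253 -0.006]
Mz [0.137 0.164 0.194 0.217 0.21  0.208] mean 0.188 F [-3.3 -2.2  5.8]
```

Call:
{"name": "carry_out", "arguments": {"commands": [[0, 0, 0, 0, 0, 2], [0, 0, 0, 0, 0, 4], [0, 0, 0, 0, 0, 4], [0, 0, 0, 0, 0, 4]]}}

```text
clock: 25.45
tool_pos: [0.4848, -0.1686, 0.0538]
eef_rot: [0.899, 0.438, 0.0, 0.0]
contact_force: [-4.0, -1.3, 6.0]
opening: 0.27
```

```bash
python3 avg.py
```

```text
t 25.75 p [ 0.4848 -0.1686  0.0538] yawY -37.99 tilt [ 0.0005 -0.0004] F [-2.4 -2.   5.4] M [-0.62  0.83  0.16] op 0.268 q [ 0.171  0.868  0.123  2.039 -0.38   0.255 -0.044]
Mz [0.215 0.183 0.137 0.248 0.218 0.161] mean 0.194 F [-3.4 -2.   5.6]
```

Call:
{"name": "carry_out", "arguments": {"commands": [[0, 0, -0.0002, 0, 0, 2], [0, 0, -0.0002, 0, 0, 4], [0, 0, -0.0002, 0, 0, 6], [0, 0, -0.0002, 0, 0, 6], [0, 0, -0.0002, 0, 0, 6]]}}

```text
clock: 26.25
tool_pos: [0.4848, -0.1686, 0.0538]
eef_rot: [0.92, 0.391, 0.0, 0.0]
contact_force: [-3.0, -1.6, 5.5]
opening: 0.271
```

```bash
python3 avg.py
```

```text
t 26.55 p [ 0.4848 -0.1686  0.0538] yawY -43.91 tilt [ 0.0003 -0.0003] F [-2.8 -2.3  4. ] M [-0.67  0.7   0.17] op 0.271 q [ 0.161  0.87   0.14   2.039 -0.427  0.259 -0.1  ]
Mz [0.163 0.139 0.147 0.131 0.156 0.167] mean 0.15 F [-2.9 -2.   5. ]
```

Call:
{"name": "carry_out", "arguments": {"commands": [[0, 0, 0, 0, 0, 2], [0, 0, 0, 0, 0, 4], [0, 0, 0, 0, 0, 6], [0, 0, 0, 0, 0, 6], [0, 0, 0, 0, 0, 6]]}}

```text
clock: 27.05
tool_pos: [0.4848, -0.1686, 0.0538]
eef_rot: [0.94, 0.342, 0.0, 0.0]
contact_force: [-3.0, -2.4, 5.9]
opening: 0.269
```

```bash
python3 avg.py
```

```text
t 27.35 p [ 0.4849 -0.1686  0.0538] yawY -49.95 tilt [ 0.0004 -0.0004] F [-2.8 -1.5  5.4] M [-0.69  0.69  0.18] op 0.272 q [ 0.151  0.872  0.157  2.04  -0.476  0.264 -0.158]
Mz [0.204 0.217 0.206 0.167 0.159 0.177] mean 0.188 F [-2.6 -2.1  5.2]
```

Call:
{"name": "carry_out", "arguments": {"commands": [[0, 0, -0.0003, 0, 0, 2], [0, 0, -0.0003, 0, 0, 4], [0, 0, -0.0003, 0, 0, 6], [0, 0, -0.0003, 0, 0, 8], [0, 0, -0.0003, 0, 0, 8], [0, 0, -0.0003, 0, 0, 8]]}}

```text
clock: 27.95
tool_pos: [0.4849, -0.1686, 0.0538]
eef_rot: [0.961, 0.276, -0.0, 0.0]
contact_force: [-1.4, -3.0, -1.9]
opening: 0.269
```

```bash
python3 avg.py
```

```text
t 28.25 p [ 0.4848 -0.1686  0.0538] yawY -57.9 tilt [ 0.0001 -0.0003] F [-0.4 -3.1 -4.8] M [-0.95  0.16  0.14] op 0.271 q [ 0.137  0.874  0.181  2.04  -0.538  0.272 -0.235]
Mz [0.136 0.139 0.123 0.176 0.184 0.136] mean 0.149 F [-0.6 -3.2 -3.5]
```

Call:
{"name": "carry_out", "arguments": {"commands": [[0, 0, 0, 0, 0, 2], [0, 0, 0, 0, 0, 4], [0, 0, 0, 0, 0, 6], [0, 0, 0, 0, 0, 8], [0, 0, 0, 0, 0, 8], [0, 0, 0, 0, 0, 8]]}}

```text
clock: 28.85
tool_pos: [0.4847, -0.1686, 0.0539]
eef_rot: [0.978, 0.209, -0.0, 0.0]
contact_force: [0.8, -4.0, -7.3]
opening: 0.268
```

```bash
python3 avg.py
```

```text
t 29.15 p [ 0.4847 -0.1686  0.0539] yawY -65.9 tilt [-0.0001 -0.0003] F [ 0.5 -4.  -9.1] M [-1.1  -0.07  0.07] op 0.273 q [ 0.122  0.877  0.205  2.041 -0.601  0.281 -0.313]
Mz [0.052 0.077 0.053 0.022 0.077 0.07 ] mean 0.058 F [ 0.6 -3.6 -8.4]
```

Call:
{"name": "carry_out", "arguments": {"commands": [[0, 0, 0.0003, 0, 0, 2], [0, 0, 0.0004, 0, 0, 4], [0, 0, 0.0004, 0, 0, 6], [0, 0, 0.0004, 0, 0, 8], [0, 0, 0.0004, 0, 0, 8], [0, 0, 0.0004, 0, 0, 8]]}}

```text
clock: 29.75
tool_pos: [0.4847, -0.1686, 0.0538]
eef_rot: [0.99, 0.14, 0.0, 0.0]
contact_force: [0.5, -3.2, 0.1]
opening: 0.273
```

```bash
python3 avg.py
```

```text
t 30.05 p [ 0.4847 -0.1685  0.0538] yawY -73.9 tilt [ 0.0001 -0.0001] F [-0.1 -3.1  2. ] M [-0.92  0.17  0.1 ] op 0.272 q [ 0.108  0.881  0.231  2.042 -0.663  0.29  -0.392]
Mz [0.07  0.132 0.11  0.111 0.151 0.101] mean 0.112 F [-0.1 -3.   0.9]
```

Call:
{"name": "carry_out", "arguments": {"commands": [[0, 0, 0, 0, 0, 2], [0, 0, 0, 0, 0, 4], [0, 0, 0, 0, 0, 6], [0, 0, 0, 0, 0, 8], [0, 0, 0, 0, 0, 8], [0, 0, 0, 0, 0, 8]]}}

```text
clock: 30.65
tool_pos: [0.4847, -0.1685, 0.0537]
eef_rot: [0.998, 0.07, -0.0, 0.0]
contact_force: [-0.3, -3.2, 4.8]
opening: 0.27
```

```bash
python3 avg.py
```

```text
t 30.95 p [ 0.4846 -0.1685  0.0537] yawY -81.98 tilt [-0.0001 -0.0002] F [-0.9 -1.8  5.7] M [-0.92  0.3   0.26] op 0.269 q [ 0.092  0.885  0.258  2.043 -0.724  0.303 -0.473]
Mz [0.201 0.167 0.232 0.214 0.217 0.259] mean 0.215 F [-1.  -2.6  5.4]
```

Call:
{"name": "carry_out", "arguments": {"commands": [[0, 0, -0.0001, 0, 0, 2], [0, 0, -0.0002, 0, 0, 4], [0, 0, -0.0002, 0, 0, 5], [0, 0, -0.0002, 0, 0, 5], [0, 0, -0.0002, 0, 0, 5]]}}

```text
clock: 31.45
tool_pos: [0.4846, -0.1685, 0.0537]
eef_rot: [1.0, 0.027, -0.0, 0.0]
contact_force: [-0.6, -2.4, 2.8]
opening: 0.268
```

```bash
python3 avg.py
```

```text
t 31.75 p [ 0.4846 -0.1685  0.0537] yawY -86.9 tilt [-0.0003 -0.0001] F [-0.7 -2.3  1.9] M [-1.04  0.29  0.34] op 0.268 q [ 0.082  0.888  0.275  2.044 -0.76   0.311 -0.523]
Mz [0.296 0.271 0.304 0.311 0.292 0.343] mean 0.303 F [-0.7 -2.2  2.9]
```

The moment climbs steeply now: 0.11, 0.21, then 0.30 N m over 13°. That puts the clamping force at about 50 N, past the 30 N target but below 70. I'll ease back 4°.

Call:
{"name": "carry_out", "arguments": {"commands": [[0, 0, 0, 0, 0, -2], [0, 0, 0, 0, 0, -4], [0, 0, 0, 0, 0, -4], [0, 0, 0, 0, 0, -4]]}}

```text
clock: 32.15
tool_pos: [0.4846, -0.1685, 0.0537]
eef_rot: [0.998, 0.062, -0.0, 0.0]
contact_force: [-0.9, -1.6, 3.0]
opening: 0.27
```

```bash
python3 avg.py
```

```text
t 32.45 p [ 0.4846 -0.1685  0.0538] yawY -82.9 tilt [-0.0002 -0.0002] F [ 0.4 -2.1  2. ] M [-0.87  0.15 -0.12] op 0.269 q [ 0.09   0.886  0.262  2.043 -0.73   0.304 -0.482]
Mz [-0.201 -0.128 -0.059 -0.158 -0.084 -0.117] mean -0.125 F [-0.1 -2.3  2.2]
```

Call:
{"name": "carry_out", "arguments": {"commands": [[0, 0, 0, 0, 0, 1], [0, 0, 0, 0, 0, 1], [0, 0, 0, 0, 0, 1]]}}

```text
clock: 32.75
tool_pos: [0.4846, -0.1685, 0.0537]
eef_rot: [0.999, 0.054, -0.0, 0.0]
contact_force: [-1.2, -3.2, 2.7]
opening: 0.267
```

```bash
python3 avg.py
```

```text
t 33.05 p [ 0.4846 -0.1685  0.0538] yawY -83.89 tilt [-0.0002 -0.0002] F [-0.7 -2.2  2.2] M [-1.03  0.25  0.23] op 0.269 q [ 0.088  0.886  0.265  2.043 -0.738  0.306 -0.492]
Mz [0.275 0.303 0.281 0.281 0.29  0.234] mean 0.277 F [-0.5 -2.6  1.9]
```

Call:
{"name": "carry_out", "arguments": {"commands": [[0, 0, 0, 0, 0, -2], [0, 0, 0, 0, 0, -4], [0, 0, 0, 0, 0, -5], [0, 0, 0, 0, 0, -5], [0, 0, 0, 0, 0, -4], [0, 0, 0, 0, 0, -4], [0, 0, 0, 0, 0, -4]]}}

```text
clock: 33.75
tool_pos: [0.4846, -0.1685, 0.0538]
eef_rot: [0.996, 0.088, -0.0, 0.0]
contact_force: [-0.4, -3.0, 1.3]
opening: 0.268
```

```bash
python3 avg.py
```

```text
t 34.05 p [ 0.4846 -0.1685  0.0538] yawY -79.89 tilt [-0.0002 -0.0003] F [-1.  -3.9  2.1] M [-1.    0.14  0.25] op 0.267 q [ 0.096  0.884  0.251  2.043 -0.708  0.3   -0.452]
Mz [0.25  0.264 0.186 0.229 0.196 0.252] mean 0.23 F [-0.1 -3.1  1.9]
```

Call:
{"name": "carry_out", "arguments": {"commands": [[0, 0, 0, 0, 0, 0], [0, 0, 0, 0, 0, 0], [0, 0, 0, 0, 0, 0], [0, 0, 0, 0, 0, 0], [0, 0, 0, 0, 0, 0]], "fingers": 60}}

```text
clock: 34.55
tool_pos: [0.4845, -0.1682, 0.0537]
eef_rot: [0.996, 0.088, -0.0, -0.0]
contact_force: [-0.9, 0.8, 0.0]
opening: 0.698
```

Call:
{"name": "carry_out", "arguments": {"commands": [[0, 0, -0.01, 0, 0, 0], [0, 0, -0.03, 0, 0, 0], [0, 0, -0.06, 0, 0, 0], [0, 0, -0.1, 0, 0, 0], [0, 0, -0.14, 0, 0, 0], [0, 0, -0.18, 0, 0, 0], [0, 0, -0.22, 0, 0, 0], [-0.04, 0, -0.25, 0, 0, 0], [-0.08, 0, -0.25, 0, 0, 0], [-0.12, 0, -0.25, 0, 0, 0], [-0.15, 0, -0.25, 0, 0, 0], [-0.15, 0, -0.25, 0, 0, 0]]}}

```text
clock: 35.75
tool_pos: [0.3323, -0.1947, 0.3044]
eef_rot: [0.996, 0.085, -0.001, -0.001]
contact_force: [0.3, 0.2, -0.5]
opening: 0.762
```

```bash
python3 -c "
from look import *
from go import *
st(); snap('side','side6.png'); snap('top','top6.png')
crop('side6.png',275,415,110,182,5.6,'i1.png',10)
crop('top6.png',374,435,158,313,3.8,'i2.png',10)"
```

```text
t 35.75 p [ 0.3323 -0.1947  0.3044] yawY -80.23 tilt [-0.0015  0.0028] F [ 0.3  0.2 -0.5] M [-0.07  0.14 -0.03] op 0.762 q [-0.097  0.342  0.713  2.159 -0.33   0.75  -0.568]
```

View pics/top6.png

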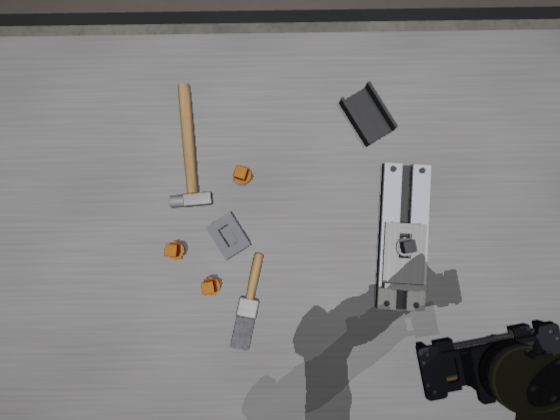

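View pics/i1.png

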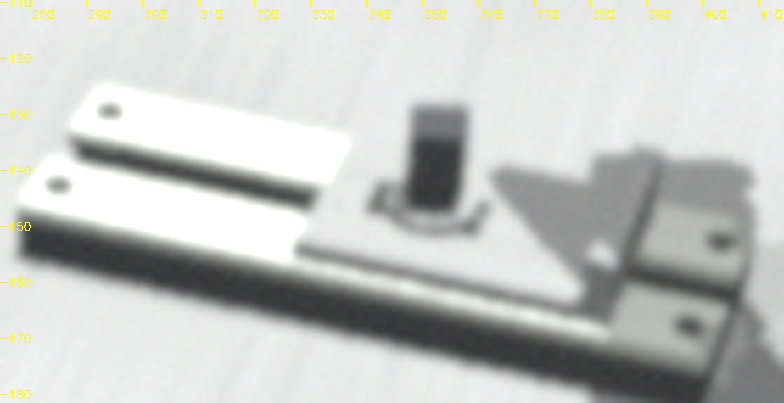

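View pics/i2.png

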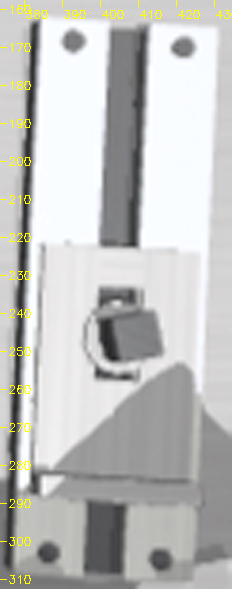

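```bash
python3 -c "
import cv2,numpy as np
a,b=[cv2.cvtColor(cv2.imread('pics/'+f),6).astype(np.float32) for f in('top1.png','top6.png')]
for n,(y0,y1,x0,x1) in {'rail':(160,200,380,435),'stop edge':(214,232,384,432)}.items():
    print(n,cv2.phaseCorrelate(a[y0:y1,x0:x1],b[y0:y1,x0:x1]))
def e(g):
    o=[]
    for x in list(range(387,400))+list(range(413,426)):
        d=abs(np.diff(g[218:227,x])); o.append((np.arange(len(d))@d)/d.sum()+218.5)
    return np.mean(o)
print('edge row',e(a),e(b),abs(a-b)[216:232,384:398].max())
from plant import r
s=r.get_state();print(s['clock'],s['contact_force']); r.finish_job(); print(r.get_state()['clock'])
"
```

```text
rail ((-0.018976479427539772, -0.0019965545537452556), 0.9988930128018061)
stop edge ((-0.002892520986357283, 0.03741079933572955), 1.0039038703673415)
edge row 222.52631775500242 222.53154704536638 6.0
35.85 [1.1608181  0.11276346 0.20616814]
the job is handed in; nothing more can be done
the job is handed in; nothing more can be done
```

The stop is clamped down and the job is handed in, at about 36 s of the 72 s allowed. I lowered the dark bolt's head through the stop's slot into the T-slot without meeting resistance. I then turned it clockwise until it stopped square and kept turning the nut until the moment climbed.

- **Clamping force:** it overshot to 0.30 N m at first, about 50 N. I eased the nut back and nudged it forward again, ending at 0.23 N m paused, about 32–36 N. This is estimated from moment readings that scatter by about 0.04 N m, with friction adding a little.
- **Head under the lips:** I could not see the head in the slot, so I took it as caught square from where the turning moment began and from the fact that it clamped. The nut turned about 107° on the bolt before tightening, roughly 4.5 mm of thread, which fits the 1.8–6 mm given.
- **Stop position:** between the first and last top views its edge moved less than 0.04 pixel, under 0.1 mm.
- **Other things:** the hammer, brush, steel channel and orange look-alikes look unmoved in the last top view. The gripper was clear of everything, with no outside force beyond noise.

While turning the nut there was a sideways load of up to about 8 N on the bolt, which I partly relieved. The bolt's axis ended about 2–3 mm off the slot's centre along the rail, with the flange resting on the plate.

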